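# Lock the loose phone mount's suction cup and tip its arm down for filming

## Robot

A 6-joint arm with a two-finger parallel gripper is mounted at the origin on a cart in front of the work surface, level with it; the furniture and walls round the work are solid. World frame = base frame: x ahead of the robot, y to its left, z up, the work surface at z = 0. Lengths are in m, angles in rad, forces in N, time in s.
With the tool pointing down it reaches from about 0.35 to 0.775 m from the base axis. Payload 7.3 kg.
Tool frame: the origin (TCP) lies between the finger pads; the fingertips stand 14 mm ahead of it and the grasp point (between the pads) lies 5 mm behind it; z points along the fingers, y is the line along which they close (so a half turn about z gives the same grasp; the last joint's range is limited). The gripper opens to 92 mm and grips with 3 to 60 N. Pads are 19 mm wide; open, the fingers measure 130 mm over their backs; the gripper's body (75 mm by 190 mm) begins 47 mm behind the grasp point.
Start: joints at [1.17, 0.342, 1.524, -0, 1.275, -0.146], TCP at [0.132, 0.508, 0.241] pointing down, gripper open.
Joint ranges: [-2.53, 2.53], [-0.77, 2.02], [0.04, 2.7], [-1, 4.14], [0.28, 2.66], [-3.11, 3.11]. Speed limits (rad/s): [2.57, 2.57, 3.14, 3.14, 3.14, 3.14].

## Interface

Orientations are given as a unit quaternion [x, y, z, w].
In Python, from workcell import bot gives the robot as it stands.
- The arm moves only by the tool tcp_steps, called after "Call:" by a JSON object that holds its "fn" and its "kwargs", one argument or row to a line. Schema: {"type":"object","properties":{"steps":{"type":"string"},"grip_force":{"type":"number"},"only":{"type":"string"},"quiet":{"type":"boolean"},"lines":{"type":"string"}},"required":["steps"],"additionalProperties":false}. steps is a string of 1 to 10 rows, parted by semicolons, with the numbers parted by spaces; each row has 5 numbers: the opening from 0.0 (shut) to 1.0 (fully open), then dx, dy, dz in normalised numbers (1 is 400 mm), then a turn about the tool's z in parts of the range, where 1.0 means 2 pi rad; each row shifts and turns the commanded pose from where the row before left it, along the tool's axes as they then stand; what a row does not reach is not made up. A row lasts 1/10 s, in which the tool goes at most 0.05 m and 0.15 rad, less where a joint would pass 70% of its speed; a pose out of reach is approached as far as the arm can. The fingers move at their own pace and stop on an object; grip_force is the grip in N (left out, the last holds). Time passes only in rows, so rows that do not move let the fingers close. The tool returns the time, the measured TCP pose, the force, the opening and the grip force at its end. only (a regular expression) keeps the lines of the reply that match it, lines (a string "A,B") keeps lines A to B, and quiet returns only ok. A shift or turn number past 1, either way, is cut back to 1. Input that does not fit is refused with a message, and nothing moves.
- bot.sense(): the state, without advancing time (a new reading comes with each control period).
- bot.grab_frame(name): name is "scene" or "top" or "wrist"; returns a dict with "color" (480x640x3 uint8, red, green, blue), "K" (3x3 intrinsics, pixels), "R" (3x3) and "t" (3): a world point X has camera coordinates R X + t. Camera axes: x right, y down, z forward; pixel columns grow to the right and rows downward; lengths in m; the calibration is good to about 2 mm. A picture is of the moment at which its call begins. There is no depth.
- bot.sign_off(): hands the job in; it is judged then, once.
The state is a dict: "time": time; "joint_positions": joint angles; "qvel": joint speeds; "tau": joint torques, N m; "ee_pos": TCP position; "orientation": TCP orientation; "contact_force": force on the tool from outside, world axes, zero at the start; "torque": the same for the moment, N m; "grip_width": opening from 0.0 (shut) to 1.0 (fully open); "finger_force": force on a finger pad.
Only numpy, scipy, OpenCV 4.12 (cv2) and the standard library are available. Lean on these libraries where they do the work, as an engineer would, in place of code of your own. Each camera call takes 0.05 s, during which the arm holds its last target. There are 200 camera calls.

## Task

Two phone mounts stand on tiles on the craft table, ready for filming; one of them still has its suction-cup lever sticking up. With your fingertips, gently press that lever right down to lock the cup, and only then press down on the magnet disc at the end of the same mount's arm until the arm is right down on its stop and the disc stands upright for a level shot; then withdraw. Do not grasp, lift, tip or shift anything, do not turn the clamp knob, and leave the other mount and the things around as they are.

Things in the scene. Friction and masses are not known exactly. Their poses are not given: they have to be found in the camera images.
- tile_a: loose glazed tile 147 x 147 x 7 mm carrying the phone mount whose cup lever still sticks up (not locked yet). Origin: centre of its underside, z up. The black mount (64 x 130 x 117 mm, held to the tile; together about 0.52 kg) stands in its middle: lever towards the tile's +y, arm leaning up and out to -y. Pressing down on lever or disc does not tip it.
- mount_a_lever_pad (a point): on top of this mount's cup lever, 17 mm out from its pin; moves with it. The lever (15 mm wide along tile x, 7 mm thick) goes on 9 mm further out. With the lever right down this point is 25 mm above the table, the top slopes down outward by 20 deg, and the cup's body, 28 mm high, begins 10 mm away on the pin's side.
- mount_a_lever (a joint): angle of the cup lever, rad: 0 = right down on its stop (cup locked), 0.87 = fully raised. Stays where it is left; about 1 N at the pad moves it.
- mount_a_lever_pin (a point): middle of the lever's hinge pin (axis along the tile's x), 23.5 mm above the table
- mount_a_disc (a point): centre of the magnet disc (48 mm across, 15 mm thick) at the arm's end; moves with the arm. At joint 0, in the tile's frame: [-11, -68, 57] mm from the yoke pin, outer face towards [-0.52, -0.71, 0.48], highest edge point [-4, -63, 80] mm from the pin. The highest edge is always 23 to 24 mm above this point; with the arm right down the disc is upright, its edge 67 mm above the table.
- mount_a_arm (a joint): tilt of the arm on the yoke pin, rad: grows as the arm goes down toward the tile's -y side, -0.61 = highest, +0.70 = right down on its stop (pin to disc level, disc upright). A stiff friction joint, 0.5 N m: it stays where it is left; 5 to 10 N down on the top edge of the disc moves it. That edge swings outward as it goes down; fingers that rub sideways on it can slide the tile.
- mount_a_yoke_pin (a point): middle of the yoke pin on which the arm tilts (axis along the tile's x), 43 mm above the table
- mount_a_knob (a joint): turning angle of the clamp knob on the tile's -x side of the yoke pin of this mount (26 mm bar, 31 mm out from the middle of the yoke pin), rad; turns easily, starts near 1.5 and is to be left alone
- tile_b: loose glazed tile 147 x 147 x 7 mm carrying the other phone mount of the same make, whose lever is already down; leave it alone. Origin: centre of its underside, z up. The black mount (64 x 130 x 117 mm, held to the tile; together about 0.52 kg) stands in its middle: lever towards the tile's +y, arm leaning up and out to -y. Pressing down on lever or disc does not tip it.
- mount_b_lever_pad (a point): on top of this mount's cup lever, 17 mm out from its pin; moves with it. The lever (15 mm wide along tile x, 7 mm thick) goes on 9 mm further out. With the lever right down this point is 25 mm above the table, the top slopes down outward by 20 deg, and the cup's body, 28 mm high, begins 10 mm away on the pin's side.
- mount_b_lever (a joint): angle of the cup lever, rad: 0 = right down on its stop (cup locked), 0.87 = fully raised. Stays where it is left; about 1 N at the pad moves it.
- mount_b_lever_pin (a point): middle of the lever's hinge pin (axis along the tile's x), 23.5 mm above the table
- mount_b_disc (a point): centre of the magnet disc (48 mm across, 15 mm thick) at the arm's end; moves with the arm. At joint 0, in the tile's frame: [-11, -68, 57] mm from the yoke pin, outer face towards [-0.52, -0.71, 0.48], highest edge point [-4, -63, 80] mm from the pin. The highest edge is always 23 to 24 mm above this point; with the arm right down the disc is upright, its edge 67 mm above the table.
- mount_b_arm (a joint): tilt of the arm on the yoke pin, rad: grows as the arm goes down toward the tile's -y side, -0.61 = highest, +0.70 = right down on its stop (pin to disc level, disc upright). A stiff friction joint, 0.5 N m: it stays where it is left; 5 to 10 N down on the top edge of the disc moves it. That edge swings outward as it goes down; fingers that rub sideways on it can slide the tile.
- mount_b_yoke_pin (a point): middle of the yoke pin on which the arm tilts (axis along the tile's x), 43 mm above the table
- lavender_tool: lavender dotting tool, a 148 mm rod 16 mm thick lying beyond the card with the clay pattern; bystander. Origin: centre of its underside
- sanding_block: orange-brown foam sanding block, 68 x 45 x 24 mm, lying between the tiles; bystander. Origin: centre of its underside
- clay_block_2: wrapped cream block of clay, 64 x 55 x 17 mm; bystander. Origin: centre of its underside
- click_pen: thin lavender pen, 132 mm long; bystander. Origin: centre of its underside

How it is judged:
On the way, in this order (a step that is already met when the one before it is completed fails the run):
1. the raised lever is pressed right down (within 5 deg of its stop) while the arm is still up (value of joint mount_a_lever below 0.09 rad and value of joint mount_a_arm below 0.35 rad), for 0.2 s.
2. the arm of that mount is pressed down to within 4.5 deg of its stop (value of joint mount_a_arm above 0.62 rad), for 0.2 s.
At the end, for the whole second after the job is handed in: Lever within 0.09 rad of its stop, arm within 0.08 rad of its lower stop, both at rest; tile flat, within 25 mm of its start; knob within 0.3 rad; other mount within 12 mm with its lever down; bystanders within 30 mm of their starts (value of joint mount_a_lever below 0.09 rad and value of joint mount_a_arm above 0.62 rad and linear speed of tile_a below 0.02 m/s and velocity of joint mount_a_lever between -0.05 and 0.05 rad/s and velocity of joint mount_a_arm between -0.05 and 0.05 rad/s and not (distance of tile_a from where it was at the start of the episode above 0.025 m or angle between tile_a's own z axis and vertical above 0.12 rad) and not (distance of any of tile_b, mount_b_disc from where it was at the start of the episode above 0.012 m or value of joint mount_b_lever above 0.2 rad) and not (value of joint mount_a_knob below 1.1 rad or value of joint mount_a_knob above 1.9 rad) and not (distance of any of lavender_tool, sanding_block, clay_block_2, click_pen from where it was at the start of the episode above 0.03 m)); the robot touches nothing.
It fails at once if the mount being set is shifted more than 25 mm, tipped by more than 7 deg or lifted (distance of tile_a from where it was at the start of the episode above 0.025 m or angle between tile_a's own z axis and vertical above 0.12 rad).
It fails at once if the other mount is disturbed: moved or tilted by more than 12 mm at the disc, or its lever raised (distance of any of tile_b, mount_b_disc from where it was at the start of the episode above 0.012 m or value of joint mount_b_lever above 0.2 rad).
It fails at once if the clamp knob is turned by more than about 0.3 rad (value of joint mount_a_knob below 1.1 rad or value of joint mount_a_knob above 1.9 rad).
It fails at once if a bystander is moved more than 30 mm (distance of any of lavender_tool, sanding_block, clay_block_2, click_pen from where it was at the start of the episode above 0.03 m).
It fails at once if the mount is pressed harder than 30 N (contact force between the fingers and tile_a above 30 N).
It also fails if it takes over 58 s, if anything falls off the work surface, if the arm or the gripper's body presses on something with over 40 N, if the wrist force passes 120 N, or if a joint passes its speed limit or range.

## Working session

There is one attempt and no reset: what is moved stays moved. The work goes in short steps, Python scripts to look and compute and a tool call to move; the robot and the scene stay as the last step left them, time stands still between calls to the robot, and variables do not carry over. Pictures are saved under pics/ and viewed, at most 10 in all, crops included, and the job is handed in when it is done.

```bash
ls; mkdir -p pics; python3 - <<'E'
from workcell import bot
import cv2,numpy as np
for n in("scene","top"):
    f=bot.grab_frame(n); cv2.imwrite(f"pics/{n}0.png",f["color"][:,:,::-1]); np.savez(f"{n}0.npz",**f)
    print(n,-f["R"].T@f["t"])
print(bot.sense())
E
```

```text
pics
workcell.py
scene [-0.27136812 -0.51614833  0.88614788]
top [3.08430843e-01 4.85658576e-04 1.20304216e+00]
{'time': 0.1, 'joint_positions': array([ 1.16998045e+00,  3.42643785e-01,  1.52493670e+00,  3.97464487e-06,
        1.27541418e+00, -1.46019546e-01]), 'qvel': array([-0.0009986 , -0.00370339,  0.00019046, -0.00087699, -0.0002558 ,
       -0.00162917]), 'tau': array([ 2.04628821e-03, -4.32001019e+01, -2.44694853e+01,  7.18493946e-02,
        5.25889895e-02, -1.66159992e-05]), 'ee_pos': array([0.13217244, 0.50772268, 0.24011395]), 'orientation': array([ 1.27054373e-01,  9.91895506e-01, -6.74454533e-04, -1.91118971e-04]), 'contact_force': array([0.98229167, 0.64335065, 0.34343944]), 'torque': array([-0.03622364, -0.01138227, -0.03663256]), 'finger_force': 0.0, 'grip_width': 0.9998629405943761}
```

View pics/top0.png

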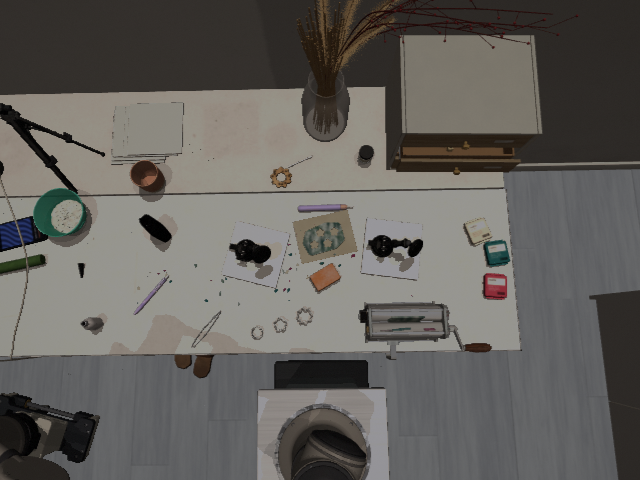

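View pics/scene0.png

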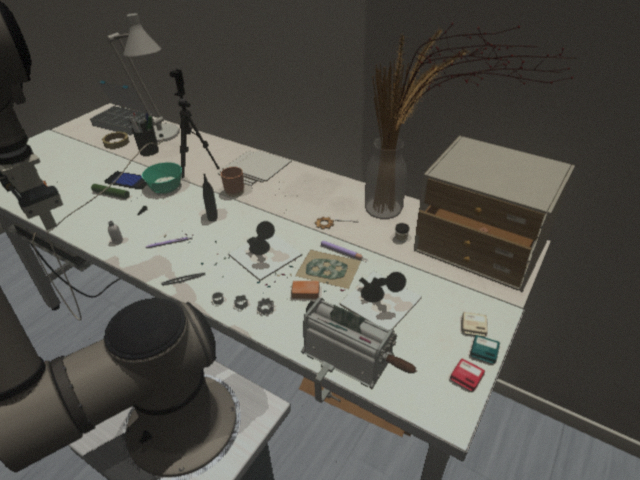

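The top view shows the two mounts at about (250,252) and (393,246). In the scene view they are at (261,240) and (382,285). I'll enlarge both.

```bash
python3 - <<'E'
import cv2,numpy as np
t=cv2.imread("pics/top0.png");s=cv2.imread("pics/scene0.png")
def c(im,u,v,w,h,k):
    o=cv2.resize(im[v:v+h,u:u+w],None,fx=k,fy=k,interpolation=cv2.INTER_CUBIC)
    o=np.clip(255*(o/255.)**0.6,0,255).astype(np.uint8)
    for i in range(0,w,10): cv2.putText(o,str(u+i),(i*k,8),0,.3,(0,0,255)); cv2.line(o,(i*k,10),(i*k,14),(0,0,255))
    for i in range(0,h,10): cv2.putText(o,str(v+i),(0,i*k+4),0,.3,(0,0,255))
    return o
a=np.hstack([c(t,217,217,80,75,5),c(t,352,212,80,75,5)])
b=np.hstack([c(s,225,213,80,75,5),c(s,342,258,80,60,5) if 0 else c(s,345,258,80,75,5)])
cv2.imwrite("pics/crop1.png",np.vstack([a,b])[:600+150][:750]); im=np.vstack([a,b]); print(im.shape)
cv2.imwrite("pics/crop1.png",cv2.resize(im,(640,600)) if 0 else im[:375]); cv2.imwrite("pics/crop2.png",im[375:])
E
```

```text
(750, 800, 3)
```

View pics/crop1.png

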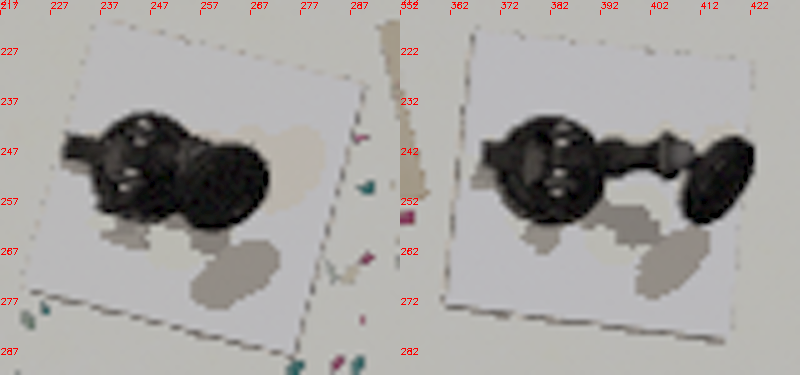

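View pics/crop2.png

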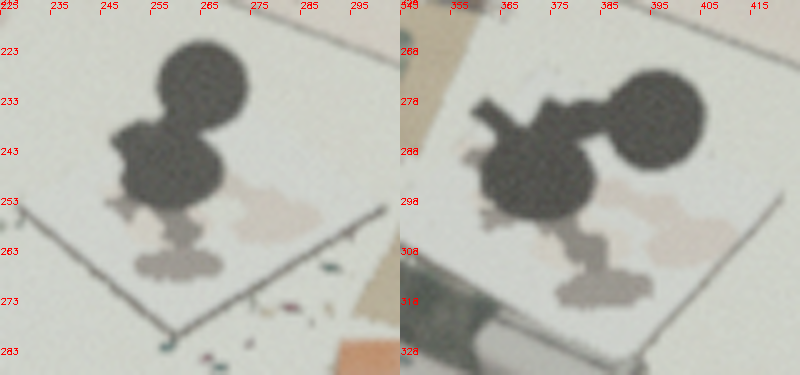

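The right-hand mount has the raised lever: its tip is at scene (361.6,278.4) and top (369,243). In the top view its lever also looks foreshortened next to the left mount's. Its disc is centred at scene (396,282) and top (415.4,248). The tile corners in the top view are about (366,218.5), (423,224), (417,280.5) and (361,273.5).

```bash
cat >h.py <<'E'
import numpy as np
T=dict(np.load('top0.npz'));S=dict(np.load('scene0.npz'))
def ray(f,p):
    d=f["R"].T@np.linalg.solve(f["K"],[p[0],p[1],1.]); return -f["R"].T@f["t"],d/np.linalg.norm(d)
def atz(f,p,z):
    c,d=ray(f,p); return c+d*(z-c[2])/d[2]
def tri(*fp):
    A=0;b=0
    for f,p in fp:
        c,d=ray(f,p);M=np.eye(3)-np.outer(d,d);A=A+M;b=b+M@c
    X=np.linalg.solve(A,b); return X,[np.round(proj(f,X)-p,1) for f,p in fp]
def proj(f,X):
    q=f["K"]@(f["R"]@X+f["t"]); return q[:2]/q[2]
E
python3 - <<'E'
from h import *
np.set_printoptions(precision=4,suppress=True)
C=np.array([atz(T,p,.007) for p in[(366.3,218.7),(422.5,224.5),(417,280.5),(361,273.3)]])
print(C, [np.linalg.norm(C[i]-C[i-1]) for i in range(4)]);print("ctr",C.mean(0))
print("x-edges", C[0]-C[3],C[1]-C[2],"y",C[0]-C[1],C[3]-C[2])
print("disc",tri((T,(415.4,248)),(S,(396,282))))
print("levertip",tri((T,(368.8,243)),(S,(361.6,278.4))))
# corner stereo check: near-right tile corner in both
print("corner", tri((T,(422.5,224.5)),(S,(421.5,297))))
print([ (np.round(atz(T,p,z),3)) for p,z in[((325,277),.024),((480,231),.02),((325,208),.016),((405,322),.08)]])
E
```

```text
[[ 0.5779 -0.1262  0.007 ]
 [ 0.5597 -0.2722  0.007 ]
 [ 0.4138 -0.2498  0.007 ]
 [ 0.4344 -0.1075  0.007 ]] [np.float64(0.14465573602172815), np.float64(0.1470893955589481), np.float64(0.14767724258664983), np.float64(0.14373436302146553)]
ctr [ 0.4964 -0.1889  0.007 ]
x-edges [ 0.1434 -0.0187  0.    ] [ 0.146  -0.0224  0.    ] y [0.0181 0.146  0.    ] [0.0206 0.1422 0.    ]
disc (array([ 0.4826, -0.23  ,  0.1041]), [array([ 0., -0.]), array([-0.,  0.])])
levertip (array([ 0.5079, -0.1277,  0.0428]), [array([ 0.5, -0.4]), array([-0.6,  0.1])])
corner (array([ 0.5595, -0.2719,  0.0082]), [array([ 0., -0.]), array([-0.,  0.])])
[array([ 0.425, -0.015,  0.024]), array([ 0.537, -0.415,  0.02 ]), array([ 0.606, -0.018,  0.016]), array([ 0.31 , -0.201,  0.08 ])]
```

The tile measures 144–148 mm a side and its corner height comes out at 8 mm. The disc sits at z = 104 mm (arm about -0.06 rad) and the lever tip at 43 mm, so everything matches the given sizes. I'm moving over it, first through a point that keeps clear of the base.

The manual's scale: shifts go in shares of 400 mm and turns go in shares of 2 pi rad. Converting my numbers, -0.0414 m / 0.4 = -0.1035, -0.0189 m / 0.4 = -0.0473.

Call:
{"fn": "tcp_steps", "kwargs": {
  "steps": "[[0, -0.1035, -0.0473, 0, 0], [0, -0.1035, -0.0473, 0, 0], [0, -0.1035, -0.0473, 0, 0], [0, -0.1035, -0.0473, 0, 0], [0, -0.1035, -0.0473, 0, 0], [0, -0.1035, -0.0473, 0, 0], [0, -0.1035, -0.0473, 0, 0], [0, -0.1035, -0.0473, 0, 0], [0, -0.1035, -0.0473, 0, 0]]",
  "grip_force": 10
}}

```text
refused: steps: the value is not of type 'string' (schema: type "string"). Nothing was moved.
```

Refused on format, not on reach. It needs rows parted by semicolons, with the numbers parted by spaces.

Call:
{"fn": "tcp_steps", "kwargs": {
  "steps": "0 -0.1035 -0.0473 0 0;0 -0.1035 -0.0473 0 0;0 -0.1035 -0.0473 0 0;0 -0.1035 -0.0473 0 0;0 -0.1035 -0.0473 0 0;0 -0.1035 -0.0473 0 0;0 -0.1035 -0.0473 0 0;0 -0.1035 -0.0473 0 0;0 -0.1035 -0.0473 0 0",
  "grip_force": 10
}}

```text
time: 1.0
ee_pos: [0.4511, 0.248, 0.2405]
orientation: [0.127, 0.992, -0.0, -0.0]
contact_force: [0.8, -0.3, -0.5]
grip_width: 0.264
finger_force: 0.0
```

Call:
{"fn": "tcp_steps", "kwargs": {
  "steps": "0 -0.0428 -0.1038 0 0;0 -0.0428 -0.1038 0 0;0 -0.0428 -0.1038 0 0;0 -0.0428 -0.1038 0 0;0 -0.0428 -0.1038 0 0;0 -0.0428 -0.1038 0 0;0 -0.0428 -0.1038 0 0;0 -0.0428 -0.1038 0 0;0 -0.0428 -0.1038 0 0"
}}

```text
time: 1.9
ee_pos: [0.5045, -0.1525, 0.2404]
orientation: [0.127, 0.992, 0.0, -0.0]
contact_force: [1.2, 0.9, 0.8]
grip_width: 0.002
finger_force: 0.0
```

Call:
{"fn": "tcp_steps", "kwargs": {
  "steps": "0 0 0 0 0.0231;0 0 0 0 0.0231;0 0 0 0 0.0231;0 0 0 0 0.0231;0 0 0 0 0.0231;0 0 0 0 0.0231;0 0 0 0 0.0231;0 0 0 0 0.0231;0 0 0 0 0.0231;0 0 0 0 0.0231"
}}

```text
time: 2.9
ee_pos: [0.5046, -0.1506, 0.2403]
orientation: [0.755, 0.656, -0.0, -0.0]
contact_force: [-0.7, -0.3, 0.2]
grip_width: 0.004
finger_force: 0.0
```

```bash
python3 - <<'E'
from workcell import bot
import cv2,numpy as np
f=bot.grab_frame("wrist"); im=f["color"][:,:,::-1]; np.savez("w1.npz",**f)
cv2.imwrite("pics/w1.png",np.clip(255*(im/255.)**.6,0,255).astype(np.uint8)); s=bot.sense(); print(s["ee_pos"],s["orientation"],s["joint_positions"],-f["R"].T@f["t"])
E
```

```text
[ 0.50460911 -0.150579    0.24026653] [ 7.57191698e-01  6.53192545e-01 -1.43350517e-04 -4.59442392e-04] [-4.35658980e-01  3.45839192e-01  1.51974273e+00  1.21295991e-04
  1.27696628e+00 -2.88484247e-01] [ 0.51603009 -0.07109586  0.38382311]
```

View pics/w1.png

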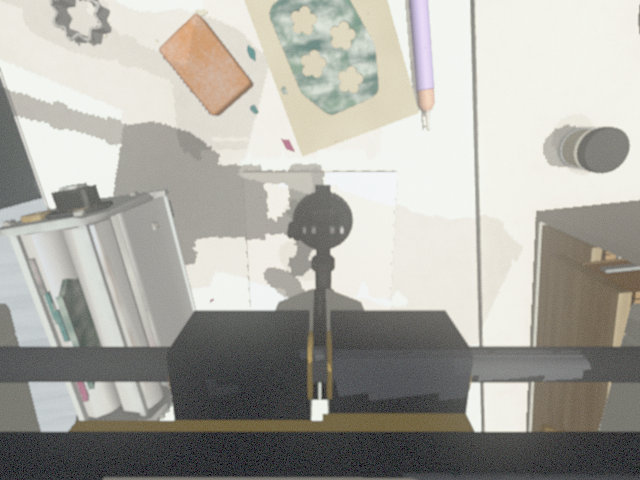

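The wrist view shows the tile square with the gripper: its +y edge corners are at (243,171) and (396,171), the lever tip at (323,186), and the knob at (291,230) on the -x side. I'll combine this with the other views.

```bash
python3 - <<'E'
from h import *
np.set_printoptions(precision=4,suppress=True)
W=dict(np.load('w1.npz'))
a,b=atz(W,(243.5,171.5),.007),atz(W,(396,171),.007); d=(a-b)[:2]; print(a,b,np.linalg.norm(d),np.arctan2(-d[1],-d[0]))
print("levertip",tri((W,(323,186)),(T,(368.8,243)),(S,(361.6,278.4))), tri((W,(323,186)),(S,(361.6,278.4))))
yaw=-.139; c=np.array([.4964,-.1889]); R=np.array([[np.cos(yaw),-np.sin(yaw)],[np.sin(yaw),np.cos(yaw)]])
print("ctr from wrist",(a+b)[:2]/2-R@[0,.0735])
for n,p in [("tip",[.5079,-.1277]),("disc",[.4826,-.23]),("cup",atz(W,(322,220),.025)[:2]),("knob",atz(W,(292,230),.043)[:2])]: print(n,R.T@(np.array(p)-c))
E
```

```text
[ 0.4391 -0.1051  0.007 ] [ 0.5811 -0.1246  0.007 ] 0.1434073785248968 -0.136671253570402
levertip (array([ 0.5103, -0.1262,  0.0392]), [array([-1.2,  2.6]), array([-0.3, -1.1]), array([-0.7,  0.4])]) (array([ 0.5124, -0.1255,  0.0381]), [array([1.1, 1.3]), array([-0.6,  0.1])])
ctr from wrist [ 0.4999 -0.1876]
tip [0.0029 0.0622]
disc [-0.008  -0.0426]
cup [0.0054 0.0325]
knob [-0.0214  0.0278]
```

The points agree to within about 3 mm. The target is a press centre near tile (0.003, 0.062), just outboard of the pad, which leaves about 4 mm to the cup body. I'll go down to a hover first.

In the tool's units: 0.04 m / 0.4 = 0.1, 0.0234 m / 0.4 = 0.0585.

Call:
{"fn": "tcp_steps", "kwargs": {
  "steps": "0 0.0585 0.0015 0 0;0 0 0 0.1 0;0 0 0 0.1 0;0 0 0 0.1 0;0 0 0 0.075 0;0 0 0 0.025 0;0 0 0 0 0"
}}

```text
time: 3.65
ee_pos: [0.5078, -0.1273, 0.0796]
orientation: [0.752, 0.659, -0.001, -0.001]
contact_force: [0.2, -0.7, 0.1]
grip_width: 0.006
finger_force: 0.0
```

Call:
{"fn": "tcp_steps", "kwargs": {
  "steps": "0 0 0 0.01 0;0 0 0 0.01 0;0 0 0 0.01 0;0 0 0 0.01 0;0 0 0 0 0"
}}

```text
time: 4.15
ee_pos: [0.5083, -0.1275, 0.0645]
orientation: [0.753, 0.658, -0.0, -0.0]
contact_force: [0.1, -0.0, -0.5]
grip_width: 0.004
finger_force: 0.0
```

```bash
python3 - <<'E'
from workcell import bot
import cv2,numpy as np
f=bot.grab_frame("wrist"); g=bot.grab_frame("scene")
a=f["color"][60:360,160:480,::-1]; b=g["color"][230:330,330:440,::-1]
im=np.hstack([cv2.resize(a,(420,400)),cv2.resize(b,(380,400),interpolation=cv2.INTER_CUBIC)])
cv2.imwrite("pics/w2.png",np.clip(255*(im/255.)**.5,0,255).astype(np.uint8)); np.savez("w2.npz",**f)
E
```

```text
(no output)
```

View pics/w2.png

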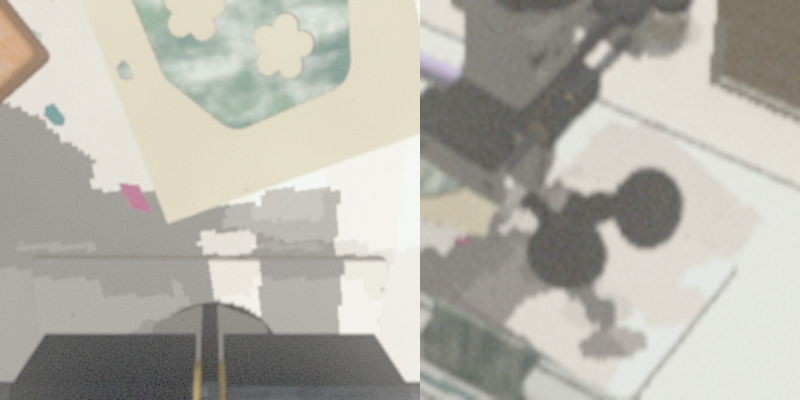

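The wrist crop shows the lever sticking out past the fingers, with its tip at full-frame (320,289). The scene crop shows the closed fingers just above it. I'll check the lever tip's position.

```bash
python3 - <<'E'
from h import *
W=dict(np.load('w2.npz'))
for z in (.03,.036,.042): print(z,atz(W,(320,289),z))
print("fingertip front edge row", [proj(W,np.array([.5083,-.1275,.0505])+np.array([.147,.989,0])*d) for d in(0,.0095)])
W1=dict(np.load('w1.npz'));print(tri((W1,(323,186)),(W,(320,289))))
E
```

```text
0.03 [ 0.50922891 -0.12483868  0.03      ]
0.036 [ 0.50956636 -0.1222453   0.036     ]
0.042 [ 0.50990381 -0.11965192  0.042     ]
fingertip front edge row [array([318.79027049, 313.59477225]), array([319.08184925, 293.69903421])]
(array([ 0.5103439 , -0.12547297,  0.0289702 ]), [array([-1.3, -0. ]), array([2.4, 0.1])])
```

The lever tip is 3–7 mm beyond the fingertip centre, so I'll shift 3 mm outward for cup clearance and then press in small steps.

In the tool's units: 0.003 m / 0.4 = 0.0075.

Call:
{"fn": "tcp_steps", "kwargs": {
  "steps": "0 0.0075 0 0 0;0 0 0 0.0075 0;0 0 0 0.0075 0;0 0 0 0.0075 0;0 0 0 0.0075 0;0 0 0 0.0075 0;0 0 0 0 0"
}}

```text
time: 4.95
ee_pos: [0.5088, -0.1245, 0.0493]
orientation: [0.753, 0.658, -0.0, -0.0]
contact_force: [0.2, -0.1, 1.0]
grip_width: 0.001
finger_force: 0.2
```

Call:
{"fn": "tcp_steps", "kwargs": {
  "steps": "0 0 0 0.005 0;0 0 0 0.005 0;0 0 0 0.0025 0;0 0 0 0 0"
}}

```text
time: 5.35
ee_pos: [0.509, -0.1246, 0.0446]
orientation: [0.753, 0.658, 0.0, -0.0]
contact_force: [-0.8, 1.4, 1.3]
grip_width: 0.005
finger_force: 0.6
```

Call:
{"fn": "tcp_steps", "kwargs": {
  "steps": "0 0 0 0.0025 0;0 0 0 0.0025 0;0 0 0 0 0"
}}

```text
time: 5.65
ee_pos: [0.509, -0.1242, 0.0427]
orientation: [0.753, 0.658, 0.0, -0.0]
contact_force: [1.3, 4.0, 3.6]
grip_width: 0.003
finger_force: 2.1
```

In the tool's units: 0.003 m / 0.4 = 0.0075.

Call:
{"fn": "tcp_steps", "kwargs": {
  "steps": "0 0.0075 0 0 0;0 0 0 0 0"
}}

```text
time: 5.85
ee_pos: [0.5092, -0.1217, 0.0425]
orientation: [0.753, 0.658, -0.0, 0.0]
contact_force: [-0.1, -0.3, 0.4]
grip_width: 0.007
finger_force: 0.2
```

Call:
{"fn": "tcp_steps", "kwargs": {
  "steps": "0 0 0 0.0025 0;0 0 0 0 0"
}}

```text
time: 6.05
ee_pos: [0.5093, -0.1216, 0.0416]
orientation: [0.753, 0.658, 0.0, -0.0]
contact_force: [0.7, 2.0, 0.9]
grip_width: 0.006
finger_force: 0.9
```

Call:
{"fn": "tcp_steps", "kwargs": {
  "steps": "0 0 0 0.0025 0;0 0 0 0 0"
}}

```text
time: 6.25
ee_pos: [0.5093, -0.1215, 0.0406]
orientation: [0.753, 0.658, 0.0, -0.0]
contact_force: [0.6, 3.1, 1.8]
grip_width: 0.005
finger_force: 1.2
```

In the tool's units: 0.003 m / 0.4 = 0.0075.

Call:
{"fn": "tcp_steps", "kwargs": {
  "steps": "0 0.0075 0 0 0;0 0 0 0 0"
}}

```text
time: 6.45
ee_pos: [0.5096, -0.1185, 0.0405]
orientation: [0.753, 0.658, -0.0, -0.0]
contact_force: [0.0, -0.2, 0.0]
grip_width: 0.007
finger_force: 0.0
```

Call:
{"fn": "tcp_steps", "kwargs": {
  "steps": "0 0 0 0.0025 0;0 0 0 0 0"
}}

```text
time: 6.65
ee_pos: [0.5097, -0.1187, 0.0396]
orientation: [0.753, 0.658, -0.0, 0.0]
contact_force: [-0.1, 0.3, 0.9]
grip_width: 0.007
finger_force: 0.5
```

Call:
{"fn": "tcp_steps", "kwargs": {
  "steps": "0 0 0 0.0025 0;0 0 0 0 0"
}}

```text
time: 6.85
ee_pos: [0.5098, -0.1188, 0.0391]
orientation: [0.753, 0.658, 0.0, 0.0]
contact_force: [-1.9, -0.4, 5.6]
grip_width: 0.003
finger_force: 2.6
```

```bash
python3 - <<'E'
from workcell import bot
import cv2,numpy as np
f=bot.grab_frame("wrist"); g=bot.grab_frame("scene")
a=f["color"][60:360,160:480,::-1]; b=g["color"][250:310,345:411,::-1]
im=np.hstack([cv2.resize(a,(360,400)),cv2.resize(b,(440,400),interpolation=cv2.INTER_CUBIC)])
cv2.imwrite("pics/w3.png",np.clip(255*(im/255.)**.45,0,255).astype(np.uint8))
E
```

```text
(no output)
```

View pics/w3.png

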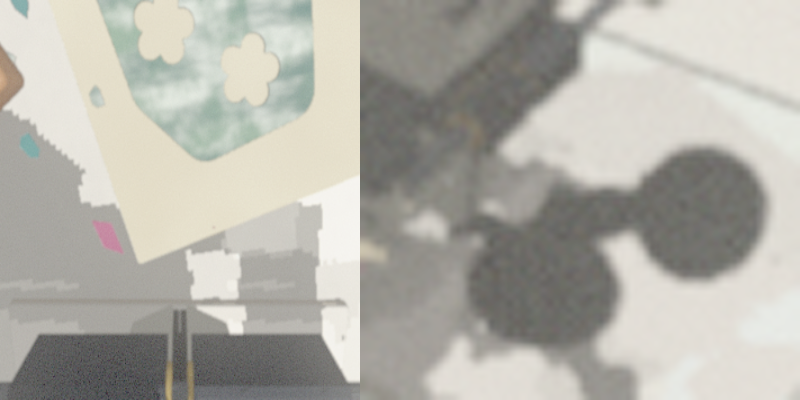

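The contact is now purely vertical and stiff at tip height 25 mm, which matches the lever on its stop. In the crop the lever lies low under the fingers and the tile is unshifted. I'll press a bit harder, then lift off and check.

In the tool's units: 0.001 m / 0.4 = 0.0025.

Call:
{"fn": "tcp_steps", "kwargs": {
  "steps": "0 0 0 0.0025 0;0 0 0 0 0;0 0 0 0 0;0 0 0 0 0"
}}

```text
time: 7.35
ee_pos: [0.5098, -0.1188, 0.0387]
orientation: [0.753, 0.658, 0.0, 0.0]
contact_force: [-3.0, 0.8, 11.1]
grip_width: 0.005
finger_force: 5.3
```

Call:
{"fn": "tcp_steps", "kwargs": {
  "steps": "0 0 0 -0.05 0;0 0 0 -0.1 0;0 0 0 -0.125 0;0 0 0 -0.125 0;0 -0.075 0 0 0;0 0 0 0 0"
}}

```text
time: 7.95
ee_pos: [0.5062, -0.1508, 0.1993]
orientation: [0.753, 0.658, 0.0, 0.002]
contact_force: [-0.1, 0.7, -0.3]
grip_width: 0.008
finger_force: 0.0
```

```bash
python3 - <<'E'
from workcell import bot
import cv2,numpy as np
from h import *
f=bot.grab_frame("wrist"); g=bot.grab_frame("scene"); np.savez("w4.npz",**f); np.savez("s4.npz",**g)
a=f["color"][150:350,220:420,::-1]; b=g["color"][250:320,340:410,::-1]
im=np.hstack([cv2.resize(a,(400,400)),cv2.resize(b,(400,400),interpolation=cv2.INTER_CUBIC)])
cv2.imwrite("pics/w4.png",np.clip(255*(im/255.)**.45,0,255).astype(np.uint8))
E
```

```text
(no output)
```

View pics/w4.png

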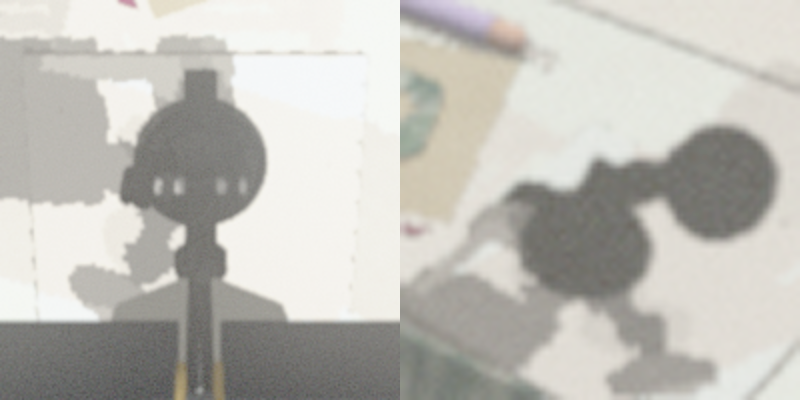

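The lever is down: its wrist silhouette now extends past the cup, and in the scene crop it slopes downward. Next I'll go above the disc's top edge, computed at about (0.489, -0.226, 0.127).

In the tool's units: -0.04 m / 0.4 = -0.1, -0.0365 m / 0.4 = -0.0913.

Call:
{"fn": "tcp_steps", "kwargs": {
  "steps": "0 -0.1 -0.0088 0 0;0 -0.0913 -0.0093 0 0;0 0 0 0.075 0;0 0 0 0.045 0;0 0 0 0 0"
}}

```text
time: 8.55
ee_pos: [0.4865, -0.2217, 0.1462]
orientation: [0.753, 0.658, -0.001, -0.004]
contact_force: [-0.6, 1.0, -0.3]
grip_width: 0.005
finger_force: 0.0
```

Call:
{"fn": "tcp_steps", "kwargs": {
  "steps": "0 0 0 0.01 0;0 0 0 0.0075 0;0 0 0 0.005 0;0 0 0 0 0"
}}

```text
time: 8.95
ee_pos: [0.4886, -0.2231, 0.141]
orientation: [0.753, 0.658, 0.0, 0.0]
contact_force: [0.1, 0.0, 0.3]
grip_width: 0.007
finger_force: 0.0
```

Call:
{"fn": "tcp_steps", "kwargs": {
  "steps": "0 0 0 0.005 0;0 0 0 0 0"
}}

```text
time: 9.15
ee_pos: [0.4884, -0.2232, 0.1387]
orientation: [0.753, 0.658, 0.0, 0.0]
contact_force: [-0.4, -0.0, 0.6]
grip_width: 0.008
finger_force: 0.0
```

In the tool's units: -0.003 m / 0.4 = -0.0075, 0.001 m / 0.4 = 0.0025.

Call:
{"fn": "tcp_steps", "kwargs": {
  "steps": "0 -0.0075 0 0.0025 0;0 0 0 0.0025 0;0 0 0 0 0"
}}

```text
time: 9.45
ee_pos: [0.4881, -0.2266, 0.137]
orientation: [0.753, 0.658, 0.0, 0.0]
contact_force: [-0.2, -0.6, 3.1]
grip_width: 0.005
finger_force: 1.3
```

Call:
{"fn": "tcp_steps", "kwargs": {
  "steps": "0 0 0 0.005 0;0 0 0 0 0"
}}

```text
time: 9.65
ee_pos: [0.4882, -0.2274, 0.136]
orientation: [0.753, 0.658, -0.0, 0.001]
contact_force: [-3.4, -2.9, 8.8]
grip_width: 0.006
finger_force: 4.5
```

Call:
{"fn": "tcp_steps", "kwargs": {
  "steps": "0 0 0 0.005 0;0 0 0 0 0"
}}

```text
time: 9.85
ee_pos: [0.4883, -0.2285, 0.1348]
orientation: [0.753, 0.658, -0.001, 0.003]
contact_force: [-6.0, -5.7, 12.8]
grip_width: 0.007
finger_force: 6.8
```

Contact at tip height 123 mm, as the model predicts for joint ≈ 0, and the edge drags outward as warned. I'll follow its arc.

In the tool's units: -0.003 m / 0.4 = -0.0075, -0.002 m / 0.4 = -0.005.

Call:
{"fn": "tcp_steps", "kwargs": {
  "steps": "0 -0.0075 -0.005 0.0025 0;0 -0.0075 -0.0025 0.0075 0;0 -0.005 -0.0013 0.0075 0;0 0 0 0 0"
}}

```text
time: 10.25
ee_pos: [0.4858, -0.2361, 0.1277]
orientation: [0.753, 0.658, 0.001, 0.004]
contact_force: [3.3, -5.4, 8.1]
grip_width: 0.005
finger_force: 4.0
```

Call:
{"fn": "tcp_steps", "kwargs": {
  "steps": "0 -0.0063 -0.0013 0.0075 0;0 -0.0063 -0.0013 0.0075 0;0 -0.0063 -0.0013 0.0075 0;0 0 0 0 0"
}}

```text
time: 10.65
ee_pos: [0.4836, -0.2433, 0.1187]
orientation: [0.753, 0.658, 0.001, 0.004]
contact_force: [4.1, -4.0, 7.7]
grip_width: 0.01
finger_force: 4.0
```

In the tool's units: -0.003 m / 0.4 = -0.0075, -0.002 m / 0.4 = -0.005.

Call:
{"fn": "tcp_steps", "kwargs": {
  "steps": "0 -0.0075 0.0025 0.0075 0;0 -0.005 0 0.0075 0;0 -0.005 0 0.0075 0;0 0 0 0 0"
}}

```text
time: 11.05
ee_pos: [0.4829, -0.25, 0.1091]
orientation: [0.753, 0.658, 0.001, 0.003]
contact_force: [2.7, -2.9, 5.9]
grip_width: 0.009
finger_force: 2.8
```

Call:
{"fn": "tcp_steps", "kwargs": {
  "steps": "0 -0.0043 0 0.0075 0;0 -0.004 0 0.0075 0;0 -0.0038 0 0.0075 0;0 0 0 0 0"
}}

```text
time: 11.45
ee_pos: [0.4821, -0.2548, 0.1]
orientation: [0.753, 0.658, 0.0, 0.003]
contact_force: [1.3, -3.3, 4.7]
grip_width: 0.003
finger_force: 2.6
```

```bash
python3 - <<'E'
from workcell import bot
import cv2,numpy as np
f=bot.grab_frame("scene"); t=bot.grab_frame("top"); np.savez("t5.npz",**t)
a=f["color"][255:325,340:430,::-1];b=t["color"][205:290,345:435,::-1]
im=np.hstack([cv2.resize(x,(400,400),interpolation=cv2.INTER_CUBIC) for x in(a,b)])
cv2.imwrite("pics/w5.png",np.clip(255*(im/255.)**.45,0,255).astype(np.uint8))
E
```

```text
(no output)
```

View pics/w5.png

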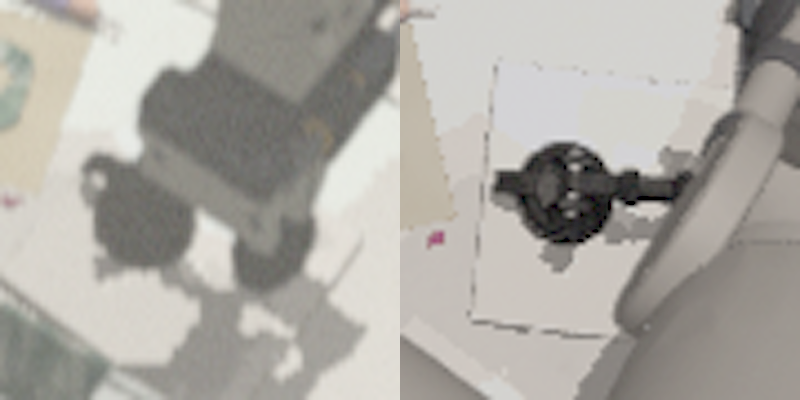

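The tile hasn't moved: its corners in the top view are at (366.8,218.2) and (360.8,273), as before. The disc is nearly down, so I'll continue over the last 19 mm.

In the tool's units: 0.003 m / 0.4 = 0.0075, -0.0015 m / 0.4 = -0.0038.

Call:
{"fn": "tcp_steps", "kwargs": {
  "steps": "0 -0.0038 0 0.0075 0;0 -0.0025 0 0.0075 0;0 -0.0018 0 0.0075 0;0 0 0 0 0"
}}

```text
time: 11.95
ee_pos: [0.4814, -0.2579, 0.0909]
orientation: [0.753, 0.658, 0.0, 0.003]
contact_force: [0.3, -4.0, 6.2]
grip_width: 0.005
finger_force: 2.4
```

Call:
{"fn": "tcp_steps", "kwargs": {
  "steps": "0 -0.0013 0 0.005 0;0 -0.001 0 0.005 0;0 -0.0008 0 0.005 0;0 0 0 0 0"
}}

```text
time: 12.35
ee_pos: [0.481, -0.2591, 0.0849]
orientation: [0.753, 0.658, 0.0, 0.003]
contact_force: [0.5, -4.3, 5.7]
grip_width: 0.008
finger_force: 2.7
```

Call:
{"fn": "tcp_steps", "kwargs": {
  "steps": "0 0 0 0.0038 0;0 0 0 0.0038 0;0 0 0 0 0"
}}

```text
time: 12.65
ee_pos: [0.4809, -0.2588, 0.0818]
orientation: [0.753, 0.658, 0.0, 0.002]
contact_force: [-0.4, -3.0, 5.3]
grip_width: 0.009
finger_force: 2.6
```

In the tool's units: 0.001 m / 0.4 = 0.0025.

Call:
{"fn": "tcp_steps", "kwargs": {
  "steps": "0 0 0 0.0025 0;0 0 0 0 0"
}}

```text
time: 12.85
ee_pos: [0.4809, -0.2589, 0.0809]
orientation: [0.753, 0.658, 0.0, 0.002]
contact_force: [-0.2, -4.6, 5.9]
grip_width: 0.004
finger_force: 2.8
```

Call:
{"fn": "tcp_steps", "kwargs": {
  "steps": "0 0 0 0.0025 0;0 0 0 0 0"
}}

```text
time: 13.05
ee_pos: [0.4809, -0.259, 0.0802]
orientation: [0.753, 0.658, -0.0, 0.003]
contact_force: [-0.7, -4.6, 7.6]
grip_width: 0.006
finger_force: 3.8
```

Call:
{"fn": "tcp_steps", "kwargs": {
  "steps": "0 0 0 0.0025 0;0 0 0 0 0"
}}

```text
time: 13.25
ee_pos: [0.481, -0.2591, 0.0798]
orientation: [0.753, 0.658, 0.0, 0.003]
contact_force: [-2.4, -4.6, 11.6]
grip_width: 0.002
finger_force: 6.1
```

The stop is reached: the force rises at tip height 66 mm. I'll hold a little longer, then withdraw straight up.

In the tool's units: 0.0007 m / 0.4 = 0.0018.

Call:
{"fn": "tcp_steps", "kwargs": {
  "steps": "0 0 0 0.0018 0;0 0 0 0 0;0 0 0 0 0;0 0 0 0 0"
}}

```text
time: 13.65
ee_pos: [0.481, -0.2592, 0.0795]
orientation: [0.753, 0.658, 0.0, 0.003]
contact_force: [-2.8, -3.8, 14.7]
grip_width: 0.005
finger_force: 8.0
```

Call:
{"fn": "tcp_steps", "kwargs": {
  "steps": "0 0 0 -0.0075 0;0 0 0 -0.025 0;0 0 0 -0.075 0;0 0 0 -0.125 0;0 0 0 -0.125 0;0 0.1 0 0 0;0 0.125 0 0 0;0 0.125 0 0 0;0 0.125 0 0 0;0 0 0 0 0"
}}

```text
time: 14.65
ee_pos: [0.505, -0.0631, 0.2203]
orientation: [0.751, 0.661, 0.001, -0.001]
contact_force: [0.6, -0.4, 0.1]
grip_width: 0.005
finger_force: 0.0
```

```bash
python3 - <<'E'
from workcell import bot
import cv2,numpy as np
f=bot.grab_frame("scene"); t=bot.grab_frame("top")
a=f["color"][255:325,340:430,::-1];b=t["color"][205:290,345:435,::-1]
im=np.hstack([cv2.resize(x,(400,400),interpolation=cv2.INTER_CUBIC) for x in(a,b)])
cv2.imwrite("pics/w6.png",np.clip(255*(im/255.)**.45,0,255).astype(np.uint8))
E
```

```text
(no output)
```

View pics/w6.png

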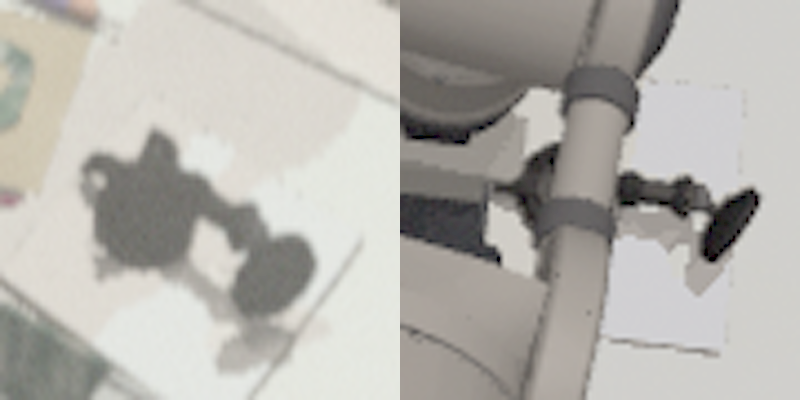

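The disc is upright with the arm level (scene (272,275), top (730,225) in the crop). The lever is down and the tile corners sit where they were, so I'm handing in.

```bash
python3 -c "
from workcell import bot
print(bot.sign_off())"
```

```text
the job is handed in; nothing more can be done
None
```

I pressed the raised lever right down, then pressed the same mount's arm down to its stop so the disc stands upright, withdrew and handed in; the last pictures show the tile unshifted, but no verdict came back.

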